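Find the worn knife gap of the bread slicer with a feeler gauge

TASK

Take the flat feeler gauge out of its holder and try its blade in the three knife gaps of the bread slicer's deck: in a tight gap it jams part-way down, while a worn gap lets it slide in until the handle rests on the deck. Feel your way gently and never force it against a jam; keep hold of the gauge until it is fully home in a worn gap, then let go and leave it standing there as a mark for the fitter. Leave everything else on the counter and on the slicer where it is.

Things in the scene. Friction and masses are not known exactly. Their poses are not given: they have to be found in the camera images.
- gauge_grip (a point): centre of the feeler gauge's handle, an aluminium block 36 mm (x) by 14 mm (y), 56 mm tall; the loose gauge (150 g) stands upright in the holder. Below it a centred steel blade 32 mm (x) by 6 mm (y), 52 mm long. This point is 28 mm above the handle's underside (shoulder), 80 mm above the tip; z up. Half a turn about z changes nothing. Over 30 N between gauge and slicer damages it.
- holder: fixed black block, 70 mm (x) by 60 mm (y), 100 mm tall, origin at the centre of its underside, with a 38 mm by 10 mm slot along its x in the middle of the top, in which the gauge stands with its shoulder on the top.
- slicer: fixed knife head of the bread slicer, a low aluminium machine 150 mm (x) by 300 mm (y), 100 mm tall with a flat deck, origin at the centre of its underside, z up. The three gaps are in the middle of its deck, along its x.
- gap1 (a point): mouth of the first (towards the slicer's -y) of three like gaps 36 mm apart along y: its centre at deck level. x along its 40 mm length, y across its 8 mm width (lips rounded, 4 mm radius), z up; 70 mm deep. A tight gap looks no different but stops the blade about 18 mm down, springily (2.5 N per mm). One gap, at times two, is worn and takes the whole blade freely; which one differs each time.
- gap2 (a point): mouth of the middle one of three like gaps 36 mm apart along y: its centre at deck level. x along its 40 mm length, y across its 8 mm width (lips rounded, 4 mm radius), z up; 70 mm deep. A tight gap looks no different but stops the blade about 18 mm down, springily (2.5 N per mm). One gap, at times two, is worn and takes the whole blade freely; which one differs each time.
- gap3 (a point): mouth of the last (towards the slicer's +y) of three like gaps 36 mm apart along y: its centre at deck level. x along its 40 mm length, y across its 8 mm width (lips rounded, 4 mm radius), z up; 70 mm deep. A tight gap looks no different but stops the blade about 18 mm down, springily (2.5 N per mm). One gap, at times two, is worn and takes the whole blade freely; which one differs each time.
- cup_stack: bystander: stack of paper cups, 90 mm across, 146 mm tall, origin under it
- soup_bowl: bystander: white bowl, 110 mm across, 55 mm tall, origin under it
- sauce_bottle: bystander: clear bottle, 56 mm across, 150 mm tall, origin under it
- bench_brush: bystander: brush lying on the counter beyond the slicer, along its x
- service_wrench: bystander: steel wrench lying on the counter beyond the holder, along its x
- grease_tin: bystander: small tin, 40 mm across, 30 mm tall, on the slicer's deck about 120 mm to the +y side of the middle gap, origin under it
- spacer_ring: bystander: dark steel ring, 36 mm across, 8 mm tall, on the slicer's deck about 120 mm to the -y side of the middle gap, origin under it
Mind the look-alikes: they are no part of the job. What is meant by the part that bears gauge_grip is not green, and is the smaller of those in its own colour. Of the things shaped like the holder, the black one is meant.

How it is judged:
By the outcome, as a careful person would: the job done as asked, in the order asked, and still so for the second after the job is handed in, with the robot touching nothing.
It also fails if it takes over 58 s, if anything falls off the work surface, if the arm or the gripper's body presses on something with over 40 N, if the wrist force passes 120 N, or if a joint passes its speed limit or range.

ROBOT

A 6-joint arm with a two-finger parallel gripper is mounted at the origin on the work surface. World frame = base frame: x ahead of the robot, y to its left, z up, the work surface at z = 0. Lengths are in mm, angles in degrees, forces in N, time in s.
With the tool pointing down it reaches from about 300 to 850 mm from the base axis. Payload 4.2 kg.
Tool frame: the origin (TCP) lies on the mounting face of the last link; the fingertips stand 191 mm ahead of it and the grasp point (between the pads) lies 172 mm ahead of it; z points along the fingers, y is the direction in which the jaws open and shut (so a half turn about z gives the same grasp; the last joint's range is limited). The gripper opens to 91 mm and grips with 3 to 60 N. Pads are 32 mm wide; open, the fingers measure 118 mm over their backs; the gripper's body (76 mm by 178 mm) begins 60 mm behind the grasp point.
Start: joints at [-72.193, 18.312, 89.639, -0, 72.044, -1.146], TCP at [186.758, -543.824, 404.776] pointing down, gripper open.
Joint ranges: [-177.97, 177.97], [-48.28, 115.42], [12.27, 149.76], [-77.06, 257.06], [2.81, 150.46], [-146.56, 146.56]. Speed limits (degrees/s): [147.25, 147.25, 180, 180, 180, 180].

INTERFACE

Orientations are given as [roll, pitch, yaw] about the fixed x, y, z axes, in that order (R = Rz(yaw) Ry(pitch) Rx(roll)).
In Python, from workcell import env gives the robot as it stands.
- The arm moves only by the shell command python3 -m handwheel 'ROWS' [FORCE]. ROWS is JSON, a list of rows, each an object with "gripper": the opening in per cent of the stroke, from 0 (shut) to 100 (fully open); "travel": the shift along the tool's x, y, z in m, a list of three; "twist": the turn about the tool's z in rad. In form: [{"gripper": gripper, "travel": [x, y, z], "twist": twist}, ...]. A call has 1 to 5 rows; each row shifts and turns the commanded pose from where the row before left it, along the tool's axes as they then stand; what a row does not reach is not made up. A row lasts 1/12 s, in which the tool goes at most 41.7 mm and 7.16 degrees, less where a joint would pass 70% of its speed; a pose out of reach is approached as far as the arm can. A call with a gripper value outside its range is refused whole. The fingers move at their own pace and stop on an object; FORCE is the grip in N (left out, the last holds). Time passes only in rows, so rows that do not move let the fingers close. It gives the time, the measured TCP pose, the force and the opening at its end, in the units of the state.
- env.state(): the state, without advancing time (a new reading comes with each control period).
- env.grab_frame(name): name is "scene" or "top"; returns a dict with "frame" (400x640x3 uint8, red, green, blue), "intrinsics" (3x3 intrinsics, pixels), "extrinsics" (4x4, takes a point from camera to world coordinates). Camera axes: x right, y down, z forward; pixel columns grow to the right and rows downward; lengths in mm; the calibration is good to about 2 mm. A picture is of the moment at which its call begins. There is no depth.
- env.job_done(): hands the job in, once; it reports no verdict.
Trained networks look in the newest picture that a camera, given by its name, has taken for a name from the list of things; names that differ only in an ending like _2 or _b are one class to them, and where a whole thing is asked for, a point or a joint stands for the part that bears it (a point fixed in the world has none). Each returns a list of dicts, best first, with "confidence" (0 to 1); they miss things now and then, are a little off and sometimes report something else, mostly with a low value. They report only what shows in the picture. A call takes as long as a camera call. They do not tell look-alikes from the thing itself.
- env.trace(camera, thing): "pixels" (400x640 bool, what is visible of it) and "uv" ([column, row] in pixels, amid what is visible of it).
- env.pinpoint(camera, thing): "uv" ([column, row] in pixels: a listed point, or the origin of a listed thing).
The state is a dict: "time_s": time; "qpos": joint angles; "qvel": joint speeds; "effort": joint torques, N m; "ee_pos": TCP position; "ee_rot": TCP orientation; "force": force on the tool from outside, world axes, zero at the start; "torque": the same for the moment, N m; "gripper_width": finger opening in mm.
Only numpy, scipy, OpenCV 4.12 (cv2) and the standard library are available. Lean on these libraries where they do the work, as an engineer would, in place of code of your own. Each camera call takes 0.05 s, during which the arm holds its last target. There are 200 camera calls.

## Working session

There is one attempt and no reset: what is moved stays moved. The work goes in short steps, Python scripts to look and compute and a shell command to move; the robot and the scene stay as the last step left them, time stands still between calls to the robot, and variables do not carry over. Pictures are saved under pics/ and viewed, about 8 in all and at most 12, crops included, and the job is handed in when it is done.

```bash
ls; mkdir -p pics
cat > h.py <<'E'
from workcell import env
import numpy as np, cv2
def save(f,n,box=None,s=1):
    im=f["frame"][:,:,::-1]
    if box: im=im[box[1]:box[3],box[0]:box[2]]
    cv2.imwrite(n,cv2.resize(im,None,fx=s,fy=s,interpolation=cv2.INTER_CUBIC))
def at(f,uv,z):
    K=np.array(f["intrinsics"]);T=np.array(f["extrinsics"])
    d=T[:3,:3]@np.linalg.solve(K,[uv[0],uv[1],1.]);o=T[:3,3]
    return o+d*(z-o[2])/d[2]
def proj(f,p):
    K=np.array(f["intrinsics"]);T=np.array(f["extrinsics"])
    c=T[:3,:3].T@(np.asarray(p,float)-T[:3,3]);c=K@c
    return c[:2]/c[2]
E
cat > a.py <<'E'
from h import *
np.set_printoptions(precision=1,suppress=True)
for c in["scene","top"]:
    f=env.grab_frame(c);save(f,f"pics/{c}0.png")
    print(c,np.array(f["extrinsics"])[:3].tolist(),f["intrinsics"][0][0])
    for t,z in[("gauge_grip",128),("holder",0),("slicer",0),("gap1",100),("gap2",100),("gap3",100)]:
        for r in env.pinpoint(c,t)[:4]: print(t,round(r["confidence"],2),np.array(r["uv"]),at(f,r["uv"],z))
print(env.state())
E
python3 a.py
```

```text
pics
scene [[-0.6625943031451761, 0.5946815537474175, -0.4553269584289029, 1151.231852032957], [0.7489766351663986, 0.5274476759992683, -0.401039834751849, 574.6553151784267], [0.0016701539983031502, -0.6067559630654884, -0.7948864144455444, 1170.834289016422]] 507.6927162972895
gauge_grip 0.78 [239.9 120.3] [ 504.6 -331.2  128. ]
gauge_grip 0.73 [271.9 113.2] [ 421.2 -282.5  128. ]
gauge_grip 0.69 [227.8  97.2] [ 460.7 -433.   128. ]
holder 0.81 [241.3 149.3] [ 510.5 -343.3    0. ]
holder 0.79 [195.9 160.7] [ 635.6 -412.5    0. ]
slicer 0.61 [331.1 228.1] [547.8  62.9   0. ]
gap1 0.81 [315.9 198.8] [555.6  14.8 100. ]
gap1 0.74 [328.8 210.3] [561.2  65.3 100. ]
gap1 0.61 [341.4 210.7] [540.4  90.7 100. ]
gap2 0.81 [315.9 198.8] [555.6  14.8 100. ]
gap2 0.74 [328.8 210.3] [561.2  65.3 100. ]
gap2 0.61 [341.4 210.7] [540.4  90.7 100. ]
gap3 0.81 [315.9 198.8] [555.6  14.8 100. ]
gap3 0.74 [328.8 210.3] [561.2  65.3 100. ]
gap3 0.61 [341.4 210.7] [540.4  90.7 100. ]
top [[0.0017689347211653035, -0.9830460160944205, 0.1833504870755467, 378.75187481312804], [-0.9993191761542648, 0.005019
[... 664 characters left out ...]
51.   62.9 100. ]
gap2 0.65 [294.6 197.3] [554.3  87.5 100. ]
gap2 0.64 [318.7 199.7] [547.6  24.  100. ]
gap2 0.18 [189.9 178.7] [606.6 370.1 100. ]
gap3 0.71 [303.9 198.5] [551.   62.9 100. ]
gap3 0.65 [294.6 197.3] [554.3  87.5 100. ]
gap3 0.64 [318.7 199.7] [547.6  24.  100. ]
gap3 0.18 [189.9 178.7] [606.6 370.1 100. ]
{'time_s': 0.7, 'qpos': array([-72.2,  18.3,  89.6,   0. ,  72. ,  -1.1]), 'qvel': array([-0.1,  0.1,  0. ,  0.1,  0.1, -0.1]), 'effort': array([ -0. , -41.2, -23.2,   0.1,   0. ,   0. ]), 'ee_pos': array([ 186.8, -543.8,  404.8]), 'ee_rot': array([180.,   0.,  19.]), 'force': array([0.3, 0.1, 0.3]), 'torque': array([ 0. ,  0. , -0.1]), 'gripper_width': 91.33091546457557}
```

View pics/scene0.png

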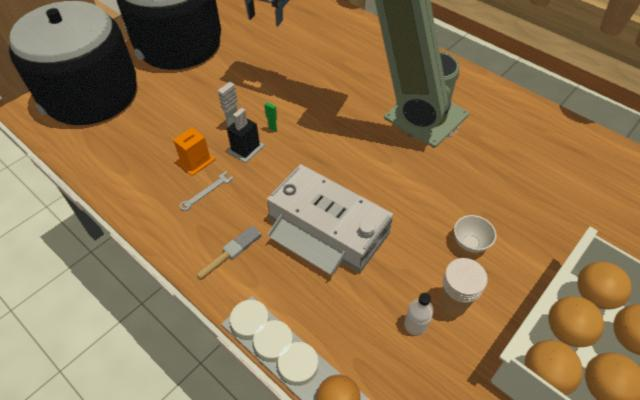

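View pics/top0.png

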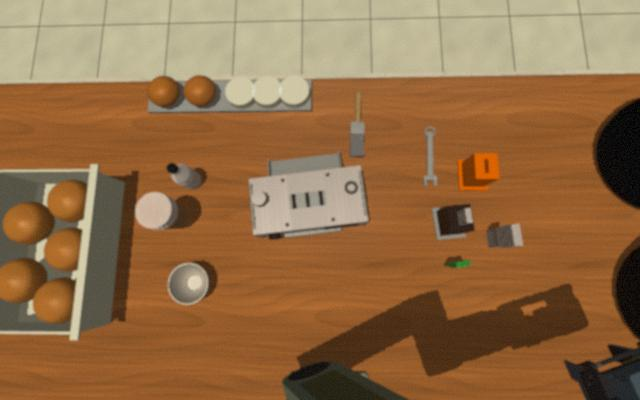

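```bash
cat > b.py <<'E'
from h import *
np.set_printoptions(precision=1,suppress=True)
F={c:env.grab_frame(c) for c in["scene","top"]}
a=cv2.resize(F["scene"]["frame"][75:175,170:290],None,fx=3.2,fy=3.2,interpolation=2)
b=cv2.resize(F["top"]["frame"][190:280,425:533],None,fx=3.2,fy=3.2,interpolation=2)
c=cv2.resize(F["scene"]["frame"][160:240,262:398],None,fx=2.9,fy=2.9,interpolation=2)
d=cv2.resize(F["top"]["frame"][160:240,242:378],None,fx=2.9,fy=2.9,interpolation=2)
im=np.zeros((560,800,3),np.uint8)
for I,(x,y) in((a,(0,0)),(b,(400,0)),(c,(0,325)),(d,(400,325))):im[y:y+I.shape[0],x:x+I.shape[1]]=I
cv2.imwrite("pics/crop1.png",im[:,:,::-1])
# dark gap blobs
for c,(x0,y0,x1,y1) in(("scene",(305,185,352,222)),("top",(285,185,330,215))):
    g=cv2.cvtColor(F[c]["frame"],cv2.COLOR_RGB2GRAY)[y0:y1,x0:x1]
    m=(g<np.median(g)*.62).astype(np.uint8)
    n,l,s,ce=cv2.connectedComponentsWithStats(m)
    for i in range(1,n):
        if s[i,4]>8:
            uv=ce[i]+[x0,y0];print(c,s[i,4],uv,at(F[c],uv,100))
for c in F:
  for t in("gauge_grip","holder","slicer"):
    for r in env.trace(c,t)[:3]:
        p=r["pixels"].astype(np.uint8);cn=max(cv2.findContours(p,0,2)[0],key=cv2.contourArea)
        print(c,t,round(r["confidence"],2),np.array(r["uv"]),p.sum(),cv2.boundingRect(p),cv2.minAreaRect(cn))
E
python3 b.py
```

```text
scene 30 [318.  200.1] [555.   21.8 100. ]
scene 31 [329.1 206.4] [551.1  57.5 100. ]
scene 34 [340.6 212.6] [546.4  93.  100. ]
top 47 [320.7 197.5] [553.5  18.7 100. ]
top 48 [307.1 199.5] [548.3  54.4 100. ]
top 44 [293.6 200.9] [544.8  90.1 100. ]
scene gauge_grip 0.87 [228.  102.7] 551 (218, 83, 19, 43) ((228.3378448486328, 104.02702331542969), (41.26414489746094, 17.09749412536621), 80.53767395019531)
scene gauge_grip 0.7 [273.3 118. ] 277 (264, 102, 13, 30) ((270.68463134765625, 116.47693634033203), (29.892370223999023, 11.163125038146973), 82.87498474121094)
scene gauge_grip 0.59 [238.6 120.9] 208 (233, 109, 13, 21) ((239.0, 119.0), (20.0, 12.0), 90.0)
scene holder 0.82 [240.1 138. ] 1011 (227, 119, 37, 43) ((242.7316436767578, 141.01893615722656), (39.21731185913086, 36.29135513305664), 70.70995330810547)
scene holder 0.82 [191.8 153.2] 1205 (173, 129, 41, 46) ((190.80003356933594, 151.60000610351562), (42.03807067871094, 34.882659912109375), 63.43495178222656)
scene holder 0.4 [240.1 120. ] 213 (233, 108, 14, 21) ((239.5692596435547, 118.05386352539062), (19.845558166503906
[... 224 characters left out ...]
[506.7 236.3] 758 (486, 224, 37, 25) ((504.1231689453125, 236.98463439941406), (23.318531036376953, 35.72200393676758), 82.87498474121094)
top gauge_grip 0.54 [462.  265.2] 130 (448, 260, 23, 8) ((459.15997314453125, 264.11993408203125), (6.505383014678955, 22.344575881958008), 81.8698959350586)
top holder 0.96 [451.1 223.3] 943 (433, 205, 41, 35) ((453.11370849609375, 221.25796508789062), (32.387664794921875, 38.222389221191406), 81.46923065185547)
top holder 0.91 [479.5 172.1] 1326 (458, 153, 42, 39) ((478.5, 172.0), (38.0, 41.0), 90.0)
top slicer 0.97 [307.1 199.7] 7985 (249, 153, 120, 88) ((306.6236572265625, 196.31419372558594), (79.31482696533203, 116.5995864868164), 83.04703521728516)
```

View pics/crop1.png

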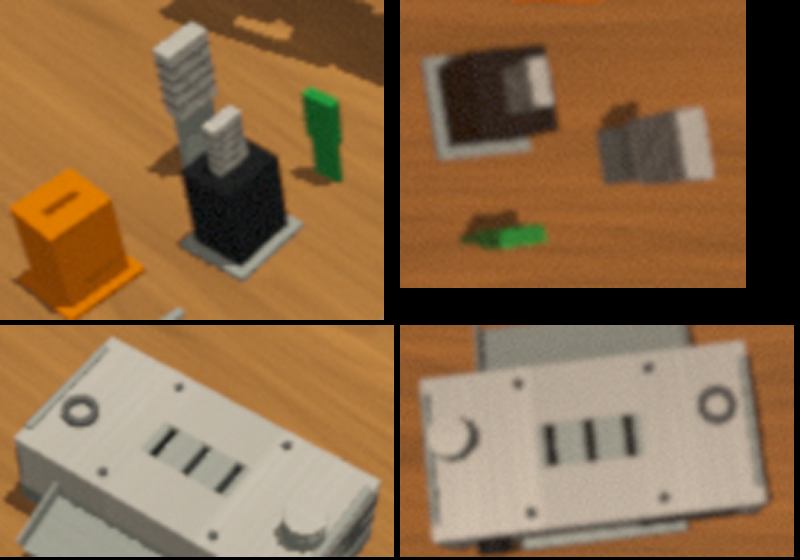

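The gauge meant is the small aluminium one standing in the black holder (scene 239,119; top 463,214). The larger grey one beside it (scene 228,100; top 505,236) and the green one (scene 271,115) don't match, and neither does the orange holder (scene 191,152). The crop shows three gaps and a ring and tin on the deck.

```bash
cat > c.py <<'E'
from h import *
from scipy.optimize import minimize
np.set_printoptions(precision=1,suppress=True)
F={c:env.grab_frame(c) for c in["scene","top"]}
def hull(f,x,y,a,lx,ly,z0,z1):
    c,s=np.cos(a),np.sin(a)
    P=[proj(f,[x+c*u-s*v,y+s*u+c*v,z]) for u in(-lx/2,lx/2) for v in(-ly/2,ly/2) for z in(z0,z1)]
    return cv2.convexHull((np.array(P)*8).astype(np.float32)).astype(np.int32)
def M(h):
    m=np.zeros((400,640),np.uint8);cv2.fillConvexPoly(m,h,1,shift=3);return m
# holder: dark pixels + gauge mask
B={"scene":(222,105,268,165),"top":(428,200,480,245)}
obs={}
for c in F:
    x0,y0,x1,y1=B[c];g=F[c]["frame"].max(2);m=np.zeros((400,640),np.uint8)
    m[y0:y1,x0:x1]=g[y0:y1,x0:x1]<75;m=cv2.morphologyEx(m,cv2.MORPH_CLOSE,np.ones((3,3)))
    obs[c]=m;print(c,m.sum())
for c0 in(["scene"],["top"],["scene","top"]):
    def cost(p):
        t=0
        for c in c0:
            h=M(hull(F[c],*p[:2],p[2]/20,70,60,0,100));ig=M(hull(F[c],*p[:2],p[2]/20,38,16,98,158))
            k=ig==0;t+=(h!=obs[c])[k].sum()
        return float(t)
    best=min((minimize(cost,[504,-335,a],method="Nelder-Mead",options=dict(initial_simplex=[[504,-335,a],[510,-330,a],[500,-330,a+2],[500,-342,a-2]])) for a in(0,2,4)),key=lambda r:r.fun)
    print(c0,best.x[:2],np.degrees(best.x[2]/20),best.fun)
# gauge top-face bright pixels in scene/top
for c in F:
    x0,y0,x1,y1=B[c];g=F[c]["frame"].astype(int)
    for r in range(0):pass
    m=np.zeros((400,640),np.uint8);q=g[y0:y1,x0:x1];m[y0:y1,x0:x1]=(q.min(2)>150)
    if c=="top": m[:, :455]=0
    else: m[125:]=0
    n,l,s,ce=cv2.connectedComponentsWithStats(m);i=1+s[1:,4].argmax()
    cn=cv2.findContours((l==i).astype(np.uint8),0,1)[0][0]
    print(c,s[i],ce[i],at(F[c],ce[i],156),cv2.minAreaRect(cn))
print("big grey base",at(F["scene"],(228,124),0),"top at",at(F["scene"],(227,86),200), at(F["top"],(515,235),200))
E
python3 c.py
```

```text
scene 836
top 688
['scene'] [ 496.8 -339.8] 5.712294463363638 99.0
['top'] [ 499.9 -343. ] 5.36834003842745 126.0
['scene', 'top'] [ 498.1 -341.3] 8.314583866093455 236.0
scene [234 109  10   7  33] [238.8 111.9] [ 500.7 -334.8  156. ] ((238.8414764404297, 111.92682647705078), (3.1234753131866455, 10.151294708251953), 51.34019470214844)
top [467 213   2   2   2] [467.5 213.5] [ 502.  -336.5  156. ] ((467.5, 213.5), (1.4142135381698608, 0.0), 135.0)
big grey base [ 462.7 -458.7    0. ] top at [ 477.6 -401.3  200. ] [ 446.6 -421.8  200. ]
```

```bash
python3 -m handwheel '[{"gripper":100,"travel":[0.0365,-0.0094,0],"twist":0},{"gripper":100,"travel":[0.0365,-0.0094,0],"twist":0},{"gripper":100,"travel":[0.0365,-0.0094,0],"twist":0},{"gripper":100,"travel":[0.0365,-0.0094,0],"twist":0},{"gripper":100,"travel":[0.0365,-0.0094,0],"twist":0}]' 25
```

```text
time_s: 1.62
ee_pos: [345.3, -439.0, 404.9]
ee_rot: [180.0, -0.0, 18.9]
force: [-0.1, -1.0, -0.0]
gripper_width: 91.4
```

```bash
python3 -m handwheel '[{"gripper":70,"travel":[0.0365,-0.0094,0],"twist":0},{"gripper":70,"travel":[0.0365,-0.0094,0],"twist":0},{"gripper":70,"travel":[0.0365,-0.0094,0],"twist":0},{"gripper":70,"travel":[0.0365,-0.0094,0],"twist":0.105},{"gripper":70,"travel":[0.0355,-0.0132,0],"twist":0.105}]'
```

```text
time_s: 2.03
ee_pos: [503.0, -335.0, 404.9]
ee_rot: [180.0, -0.0, 6.6]
force: [-0.4, 0.1, 0.6]
gripper_width: 64.4
```

```bash
python3 -m handwheel '[{"gripper":70,"travel":[0,0,0],"twist":0},{"gripper":70,"travel":[0,0,0],"twist":0}]'
```

```text
time_s: 2.2
ee_pos: [503.0, -335.1, 404.4]
ee_rot: [-180.0, 0.0, 7.2]
force: [-0.6, -0.2, -0.6]
gripper_width: 63.6
```

```bash
python3 -m handwheel '[{"gripper":70,"travel":[0,0,0.02],"twist":0},{"gripper":70,"travel":[0,0,0.02],"twist":0},{"gripper":70,"travel":[0,0,0.01],"twist":0},{"gripper":70,"travel":[0,0,0],"twist":0}]'
cat > d.py <<'E'
from h import *
import sys
n=sys.argv[1];im=[]
for c,b in zip(("scene","top"),eval(sys.argv[2])):
    f=env.grab_frame(c);x0,y0,x1,y1=b
    im.append(cv2.resize(f["frame"][y0:y1,x0:x1],(395,395),interpolation=2))
cv2.imwrite(f"pics/{n}.png",np.hstack(im)[:,:,::-1])
E
python3 d.py g1 '[(190,70,290,170),(410,165,510,265)]'
```

```text
time_s: 2.53
ee_pos: [500.1, -336.7, 352.3]
ee_rot: [-179.8, 0.3, 6.9]
force: [-0.4, -0.2, -0.4]
gripper_width: 64.0
```

View pics/g1.png

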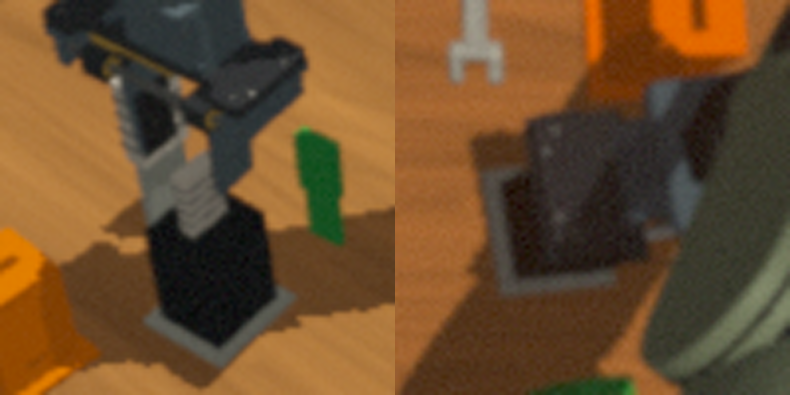

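The fingers straddle the grey handle (crop 195,190 left) above the black holder, so I'll descend and grip.

```bash
python3 -m handwheel '[{"gripper":70,"travel":[0,0,0.015],"twist":0},{"gripper":70,"travel":[0,0,0.015],"twist":0},{"gripper":70,"travel":[0,0,0.015],"twist":0},{"gripper":70,"travel":[0,0,0.003],"twist":0},{"gripper":70,"travel":[0,0,0],"twist":0}]'; python3 -m handwheel '[{"gripper":20,"travel":[0,0,0],"twist":0},{"gripper":20,"travel":[0,0,0],"twist":0},{"gripper":20,"travel":[0,0,0],"twist":0},{"gripper":20,"travel":[0,0,0],"twist":0},{"gripper":20,"travel":[0,0,0],"twist":0}]' 5
```

```text
time_s: 3.05
ee_pos: [501.5, -336.6, 307.0]
ee_rot: [-180.0, 0.0, 6.9]
force: [0.6, -0.1, -0.0]
gripper_width: 63.8
time_s: 3.47
ee_pos: [501.7, -336.4, 307.3]
ee_rot: [180.0, -0.0, 6.9]
force: [-0.9, -0.7, 0.2]
gripper_width: 33.6
```

```bash
python3 -m handwheel '[{"gripper":0,"travel":[0,0,0],"twist":0},{"gripper":0,"travel":[0,0,0],"twist":0},{"gripper":0,"travel":[0,0,0],"twist":0},{"gripper":0,"travel":[0,0,0],"twist":0},{"gripper":0,"travel":[0,0,0],"twist":0}]' 5;  python3 -m handwheel '[{"gripper":0,"travel":[0,0,0],"twist":0},{"gripper":0,"travel":[0,0,0],"twist":0}]' 25
```

```text
time_s: 3.88
ee_pos: [501.8, -336.9, 306.9]
ee_rot: [179.9, -0.0, 6.9]
force: [0.1, -3.1, -0.8]
gripper_width: 14.1
time_s: 4.05
ee_pos: [501.8, -336.9, 306.9]
ee_rot: [179.9, -0.0, 6.9]
force: [1.3, -4.7, -1.3]
gripper_width: 13.8
```

```bash
python3 -m handwheel '[{"gripper":0,"travel":[0,0,-0.01],"twist":0},{"gripper":0,"travel":[0,0,-0.02],"twist":0},{"gripper":0,"travel":[0,0,-0.025],"twist":0},{"gripper":0,"travel":[0,0,-0.025],"twist":0},{"gripper":0,"travel":[0,0,-0.02],"twist":0}]';  python3 -m handwheel '[{"gripper":0,"travel":[0,0,0],"twist":0},{"gripper":0,"travel":[0,0,0],"twist":0},{"gripper":0,"travel":[0,0,0],"twist":0}]'; python3 d.py g2 '[(190,70,290,170),(410,165,510,265)]'
```

```text
time_s: 4.47
ee_pos: [501.4, -335.7, 408.0]
ee_rot: [-179.9, 0.0, 6.9]
force: [1.6, -1.1, -0.5]
gripper_width: 13.6
time_s: 4.72
ee_pos: [501.2, -335.7, 405.1]
ee_rot: [-179.8, 0.1, 6.9]
force: [0.0, -0.3, -1.2]
gripper_width: 14.0
```

View pics/g2.png

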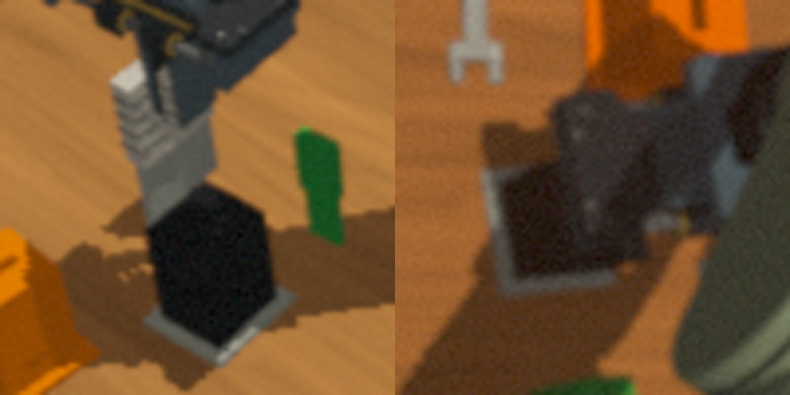

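```bash
python3 -m handwheel '[{"gripper":0,"travel":[0.0106,-0.0386,0],"twist":0},{"gripper":0,"travel":[0.0106,-0.0386,0],"twist":0},{"gripper":0,"travel":[0.0106,-0.0386,0],"twist":0},{"gripper":0,"travel":[0.0106,-0.0386,0],"twist":0},{"gripper":0,"travel":[0.0106,-0.0386,0],"twist":0}]';  python3 -m handwheel '[{"gripper":0,"travel":[0.0106,-0.0386,0],"twist":0},{"gripper":0,"travel":[0.0106,-0.0386,0],"twist":0},{"gripper":0,"travel":[0.0106,-0.0386,0],"twist":0},{"gripper":0,"travel":[0.0106,-0.0386,0],"twist":0},{"gripper":0,"travel":[0,0,0],"twist":0}]';python3 -m handwheel '[{"gripper":0,"travel":[0,0,0.02],"twist":0},{"gripper":0,"travel":[0,0,0.015],"twist":0},{"gripper":0,"travel":[0,0,0],"twist":0},{"gripper":0,"travel":[0,0,0],"twist":0},{"gripper":0,"travel":[0,0,0],"twist":0}]'; python3 d.py g3 '[(270,150,360,240),(270,150,360,240)]'
```

```text
time_s: 5.23
ee_pos: [530.6, -136.5, 405.3]
ee_rot: [-179.9, 0.2, 6.9]
force: [0.9, 0.0, -1.5]
gripper_width: 14.0
time_s: 5.65
ee_pos: [554.7, 26.0, 405.3]
ee_rot: [-179.7, 0.1, 7.3]
force: [0.0, -0.8, -1.8]
gripper_width: 13.5
time_s: 6.07
ee_pos: [554.6, 19.7, 371.9]
ee_rot: [180.0, 0.0, 6.9]
force: [-0.7, -0.7, -1.6]
gripper_width: 14.0
```

View pics/g3.png

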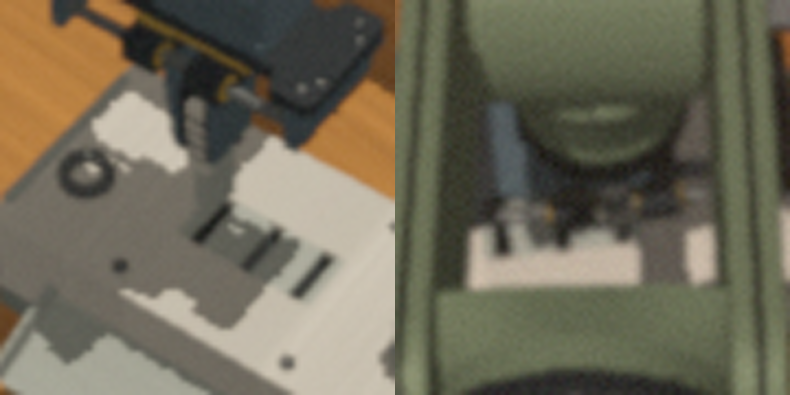

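```bash
cat > e.py <<'E'
from h import *
import sys
n,x,y,z,a=sys.argv[1],*map(float,sys.argv[2:6])
f=env.grab_frame("scene");x0,y0,w,s=295,170,50,12
I=cv2.resize(f["frame"][y0:y0+w-5,x0:x0+w],None,fx=s,fy=s,interpolation=2)[:,:,::-1].copy()
J=cv2.convertScaleAbs(I,alpha=1.6)
a=np.radians(a);c,q=np.cos(a),np.sin(a)
def box(x,y,z,lx,ly,col):
    P=[(proj(f,[x+c*u-q*v,y+q*u+c*v,z])-[x0,y0]+.5)*s for u,v in((-lx,-ly),(lx,-ly),(lx,ly),(-lx,ly))]
    cv2.polylines(J,[np.int32(P)],True,col,1)
box(x,y,z,16,3,(0,0,255));box(x,y,z+52,18,7,(255,0,255))
for g in((554.2,20.2),(549.7,56),(545.6,91.5)):box(*g,100,20,4,(0,255,0))
cv2.imwrite(f"pics/{n}.png",J)
E
python3 e.py z1 554.6 19.7 113 6.9
```

```text
(no output)
```

View pics/z1.png

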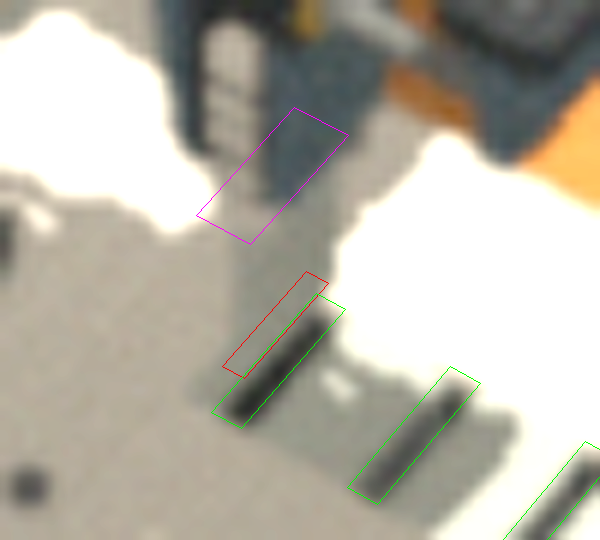

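```bash
python3 -m handwheel '[{"gripper":0,"travel":[0,0,0.004],"twist":0},{"gripper":0,"travel":[0,0,0.004],"twist":0},{"gripper":0,"travel":[0,0,0.002],"twist":0},{"gripper":0,"travel":[0,0,0.001],"twist":0},{"gripper":0,"travel":[0,0,0],"twist":0}]'; python3 -m handwheel '[{"gripper":0,"travel":[0,0,0.001],"twist":0},{"gripper":0,"travel":[0,0,0.001],"twist":0},{"gripper":0,"travel":[0,0,0.001],"twist":0},{"gripper":0,"travel":[0,0,0],"twist":0}]'
```

```text
time_s: 6.63
ee_pos: [554.4, 20.1, 360.3]
ee_rot: [-180.0, 0.0, 6.9]
force: [-0.4, 0.1, -1.1]
gripper_width: 13.9
time_s: 6.97
ee_pos: [554.4, 20.1, 357.5]
ee_rot: [180.0, 0.0, 6.9]
force: [-0.0, -0.6, -1.5]
gripper_width: 13.7
```

```bash
python3 -m handwheel '[{"gripper":0,"travel":[0,0,0.001],"twist":0},{"gripper":0,"travel":[0,0,0.001],"twist":0},{"gripper":0,"travel":[0,0,0],"twist":0}]'
```

```text
time_s: 7.22
ee_pos: [554.6, 19.7, 356.0]
ee_rot: [179.9, -0.1, 6.9]
force: [0.0, -2.1, 0.1]
gripper_width: 13.7
```

```bash
python3 -m handwheel '[{"gripper":0,"travel":[0,0.001,0.001],"twist":0},{"gripper":0,"travel":[0,0,0.0],"twist":0}]';python3 -m handwheel '[{"gripper":0,"travel":[0,0.001,0.001],"twist":0},{"gripper":0,"travel":[0,0,0.0],"twist":0}]'
```

```text
time_s: 7.38
ee_pos: [554.5, 19.0, 354.5]
ee_rot: [-180.0, 0.0, 6.9]
force: [0.1, -0.2, -0.8]
gripper_width: 13.9
time_s: 7.55
ee_pos: [554.6, 18.1, 353.3]
ee_rot: [-180.0, 0.1, 6.9]
force: [0.9, 0.0, -2.5]
gripper_width: 13.9
```

Free now, so I'll carry on down in small steps.

```bash
for i in 1; do :; done; python3 -m handwheel '[{"gripper":0,"travel":[0,0,0.0015],"twist":0},{"gripper":0,"travel":[0,0,0.0015],"twist":0},{"gripper":0,"travel":[0,0,0.0],"twist":0}]'; python3 -m handwheel '[{"gripper":0,"travel":[0,0,0.0015],"twist":0},{"gripper":0,"travel":[0,0,0.0],"twist":0}]'
```

```text
time_s: 7.8
ee_pos: [554.6, 18.1, 350.2]
ee_rot: [-180.0, 0.1, 6.9]
force: [-0.9, -0.2, -2.0]
gripper_width: 13.7
time_s: 7.97
ee_pos: [554.6, 18.1, 348.9]
ee_rot: [-180.0, 0.0, 6.9]
force: [0.0, -1.0, -1.1]
gripper_width: 13.8
```

```bash
python3 -m handwheel '[{"gripper":0,"travel":[0,0,0.002],"twist":0},{"gripper":0,"travel":[0,0,0.002],"twist":0},{"gripper":0,"travel":[0,0,0.0],"twist":0}]'; python3 -m handwheel '[{"gripper":0,"travel":[0,0,0.0015],"twist":0},{"gripper":0,"travel":[0,0,0.0015],"twist":0},{"gripper":0,"travel":[0,0,0],"twist":0}]'
```

```text
time_s: 8.22
ee_pos: [554.5, 18.1, 344.7]
ee_rot: [180.0, 0.1, 6.9]
force: [0.4, -0.3, -2.0]
gripper_width: 13.8
time_s: 8.47
ee_pos: [554.6, 18.1, 341.9]
ee_rot: [180.0, 0.0, 6.9]
force: [-0.3, 0.2, -0.7]
gripper_width: 14.0
```

```bash
python3 -m handwheel '[{"gripper":0,"travel":[0,0,0.001],"twist":0},{"gripper":0,"travel":[0,0,0.001],"twist":0},{"gripper":0,"travel":[0,0,0.0],"twist":0}]'
```

```text
time_s: 8.72
ee_pos: [554.6, 18.1, 340.0]
ee_rot: [180.0, 0.0, 6.9]
force: [1.1, 0.4, -2.0]
gripper_width: 14.1
```

```bash
python3 -m handwheel '[{"gripper":0,"travel":[0,0,0.001],"twist":0},{"gripper":0,"travel":[0,0,0.001],"twist":0},{"gripper":0,"travel":[0,0,0.0],"twist":0}]'; python3 -m handwheel '[{"gripper":0,"travel":[0,0,0.001],"twist":0},{"gripper":0,"travel":[0,0,0.001],"twist":0},{"gripper":0,"travel":[0,0,0],"twist":0}]'
```

```text
time_s: 8.97
ee_pos: [554.6, 18.1, 338.0]
ee_rot: [180.0, 0.0, 6.9]
force: [-0.7, -0.0, -0.8]
gripper_width: 13.8
time_s: 9.22
ee_pos: [554.6, 18.1, 336.0]
ee_rot: [180.0, 0.0, 6.9]
force: [0.0, -0.4, -0.3]
gripper_width: 13.9
```

```bash
python3 -m handwheel '[{"gripper":0,"travel":[0,0,0.001],"twist":0},{"gripper":0,"travel":[0,0,0.001],"twist":0},{"gripper":0,"travel":[0,0,0.0],"twist":0}]'; python3 -m handwheel '[{"gripper":0,"travel":[0,0,0],"twist":0}]'
```

```text
time_s: 9.47
ee_pos: [554.6, 18.1, 334.0]
ee_rot: [180.0, 0.0, 6.9]
force: [-0.4, -0.2, -1.2]
gripper_width: 14.0
time_s: 9.55
ee_pos: [554.7, 18.1, 334.2]
ee_rot: [180.0, 0.0, 6.9]
force: [0.2, -0.3, -1.1]
gripper_width: 13.7
```

```bash
python3 -m handwheel '[{"gripper":0,"travel":[0,0,0.002],"twist":0},{"gripper":0,"travel":[0,0,0.002],"twist":0},{"gripper":0,"travel":[0,0,0.0],"twist":0}]'; python3 -m handwheel '[{"gripper":0,"travel":[0,0,0.002],"twist":0},{"gripper":0,"travel":[0,0,0.002],"twist":0},{"gripper":0,"travel":[0,0,0.0],"twist":0}]'
```

```text
time_s: 9.8
ee_pos: [554.5, 18.1, 329.7]
ee_rot: [180.0, 0.1, 6.9]
force: [-0.2, -0.7, -1.4]
gripper_width: 13.8
time_s: 10.05
ee_pos: [554.6, 18.1, 325.7]
ee_rot: [180.0, 0.1, 6.9]
force: [0.9, 0.0, -1.7]
gripper_width: 14.0
```

```bash
python3 -m handwheel '[{"gripper":0,"travel":[0,0,0.002],"twist":0},{"gripper":0,"travel":[0,0,0.002],"twist":0},{"gripper":0,"travel":[0,0,0.0],"twist":0}]'; python3 -m handwheel '[{"gripper":0,"travel":[0,0,0.002],"twist":0},{"gripper":0,"travel":[0,0,0.002],"twist":0},{"gripper":0,"travel":[0,0,0.0],"twist":0}]'
```

```text
time_s: 10.3
ee_pos: [554.6, 18.1, 321.8]
ee_rot: [180.0, 0.0, 6.9]
force: [-0.5, 0.2, -1.7]
gripper_width: 14.0
time_s: 10.55
ee_pos: [554.6, 18.1, 317.8]
ee_rot: [-180.0, 0.0, 6.9]
force: [-0.5, -0.6, -0.7]
gripper_width: 13.9
```

```bash
python3 -m handwheel '[{"gripper":0,"travel":[0,0,0.002],"twist":0},{"gripper":0,"travel":[0,0,0.002],"twist":0},{"gripper":0,"travel":[0,0,0.002],"twist":0},{"gripper":0,"travel":[0,0,0.0],"twist":0}]'; python3 -m handwheel '[{"gripper":0,"travel":[0,0,0.001],"twist":0},{"gripper":0,"travel":[0,0,0.001],"twist":0},{"gripper":0,"travel":[0,0,0.001],"twist":0},{"gripper":0,"travel":[0,0,0.0],"twist":0}]'
```

```text
time_s: 10.88
ee_pos: [554.5, 18.1, 311.7]
ee_rot: [180.0, 0.1, 6.9]
force: [0.5, 0.0, -1.5]
gripper_width: 14.1
time_s: 11.22
ee_pos: [554.6, 18.1, 309.1]
ee_rot: [180.0, 0.0, 6.9]
force: [-0.2, 0.2, -0.4]
gripper_width: 13.8
```

```bash
python3 -m handwheel '[{"gripper":0,"travel":[0,0,0.0005],"twist":0},{"gripper":0,"travel":[0,0,0.0005],"twist":0},{"gripper":0,"travel":[0,0,0],"twist":0}]'
```

```text
time_s: 11.47
ee_pos: [554.7, 18.1, 308.2]
ee_rot: [180.0, 0.0, 6.9]
force: [-0.2, -0.4, -2.0]
gripper_width: 14.2
```

```bash
python3 -m handwheel '[{"gripper":0,"travel":[0,0,0.0005],"twist":0},{"gripper":0,"travel":[0,0,0.0005],"twist":0},{"gripper":0,"travel":[0,0,0],"twist":0}]'; python3 -m handwheel '[{"gripper":0,"travel":[0,0,0],"twist":0}]'
```

```text
time_s: 11.72
ee_pos: [554.7, 18.0, 307.1]
ee_rot: [180.0, 0.0, 6.9]
force: [-0.1, 0.7, -0.8]
gripper_width: 14.1
time_s: 11.8
ee_pos: [554.7, 18.1, 307.2]
ee_rot: [180.0, 0.0, 6.9]
force: [0.6, 0.2, -1.1]
gripper_width: 13.3
```

```bash
python3 -m handwheel '[{"gripper":0,"travel":[0,0,0.0005],"twist":0},{"gripper":0,"travel":[0,0,0],"twist":0},{"gripper":0,"travel":[0,0,0],"twist":0}]'
```

```text
time_s: 12.05
ee_pos: [554.7, 18.0, 306.7]
ee_rot: [180.0, 0.0, 6.9]
force: [-0.3, 1.0, -1.2]
gripper_width: 14.0
```

```bash
python3 -m handwheel '[{"gripper":0,"travel":[0,0,0.0005],"twist":0},{"gripper":0,"travel":[0,0,0],"twist":0},{"gripper":0,"travel":[0,0,0],"twist":0}]'
```

```text
time_s: 12.3
ee_pos: [554.7, 18.1, 306.5]
ee_rot: [180.0, -0.0, 6.9]
force: [-0.0, -0.3, 2.2]
gripper_width: 13.9
```

```bash
python3 -m handwheel '[{"gripper":0,"travel":[0,0,0.0004],"twist":0},{"gripper":0,"travel":[0,0,0],"twist":0},{"gripper":0,"travel":[0,0,0],"twist":0}]'; python3 e.py z2 554.6 18.1 48 6.9
```

```text
time_s: 12.55
ee_pos: [554.7, 18.1, 306.4]
ee_rot: [180.0, -0.0, 6.9]
force: [-1.8, -0.3, 6.5]
gripper_width: 13.9
```

View pics/z2.png

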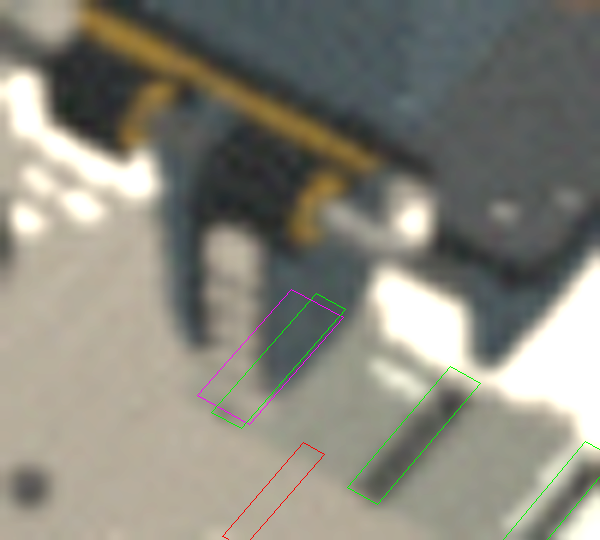

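The shoulder is on the deck over gap1: firm contact at the same TCP height (306.5 mm) as in the holder. I'll let go.

```bash
python3 -m handwheel '[{"gripper":0,"travel":[0,0,-0.0004],"twist":0},{"gripper":0,"travel":[0,0,0],"twist":0}]' 8; python3 -m handwheel '[{"gripper":50,"travel":[0,0,0],"twist":0},{"gripper":50,"travel":[0,0,0],"twist":0},{"gripper":50,"travel":[0,0,0],"twist":0},{"gripper":50,"travel":[0,0,0],"twist":0},{"gripper":50,"travel":[0,0,0],"twist":0}]'
```

```text
time_s: 12.77
ee_pos: [554.7, 18.1, 306.5]
ee_rot: [180.0, -0.0, 6.9]
force: [-0.5, -0.2, 3.6]
gripper_width: 13.9
time_s: 13.18
ee_pos: [554.7, 18.1, 306.0]
ee_rot: [180.0, 0.0, 6.9]
force: [0.1, 0.2, -0.0]
gripper_width: 43.6
```

```bash
python3 -m handwheel '[{"gripper":50,"travel":[0,0,-0.01],"twist":0},{"gripper":50,"travel":[0,0,-0.02],"twist":0},{"gripper":50,"travel":[0,0,-0.03],"twist":0},{"gripper":50,"travel":[0,0,-0.03],"twist":0},{"gripper":50,"travel":[0,0,-0.03],"twist":0}]';python3 -m handwheel '[{"gripper":50,"travel":[-0.03,0.02,0],"twist":0},{"gripper":50,"travel":[-0.03,0.02,0],"twist":0},{"gripper":50,"travel":[-0.03,0.02,0],"twist":0},{"gripper":50,"travel":[-0.03,0.02,0],"twist":0},{"gripper":50,"travel":[0,0,0],"twist":0}]'; python3 a.py | grep gauge; python3 e.py z3 554.6 18.1 48 6.9;  python3 d.py g4 '[(180,60,400,280),(240,90,540,390)]'
```

```text
time_s: 13.6
ee_pos: [554.4, 18.1, 428.3]
ee_rot: [180.0, -0.0, 6.9]
force: [1.3, 0.1, 0.4]
gripper_width: 45.7
time_s: 14.02
ee_pos: [441.0, -77.9, 427.2]
ee_rot: [179.9, 0.1, 6.7]
force: [-0.3, 0.6, -0.5]
gripper_width: 45.6
gauge_grip 0.79 [319.7 196.2] [558.4  31.1 128. ]
gauge_grip 0.64 [271.7 112.8] [ 420.4 -284.1  128. ]
gauge_grip 0.56 [228.7  94.1] [ 449.4 -441.5  128. ]
gauge_grip 0.35 [318.7 197.2] [562.5  31.4 128. ]
gauge_grip 0.86 [510.2 233.5] [ 456.1 -446.6  128. ]
gauge_grip 0.65 [319.7 196.1] [551.9  20.7 128. ]
gauge_grip 0.47 [460.6 265.6] [ 378.5 -321.2  128. ]
```

View pics/g4.png

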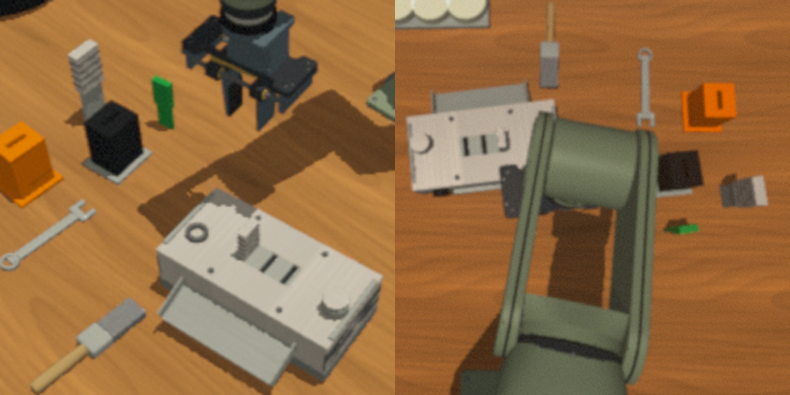

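View pics/z3.png

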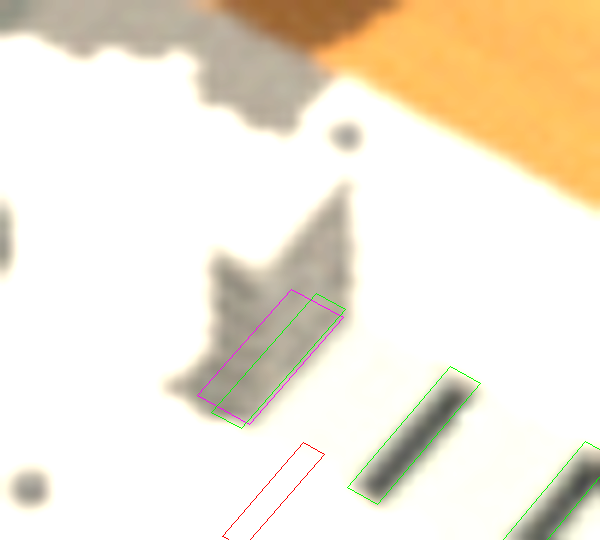

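The gauge stands upright in gap1 with its base on the deck (crop 245,240). The ring and tin are where they were, and the arm is clear.

```bash
python3 -c "
from workcell import env
print(env.job_done(), env.state()['time_s'])"
```

```text
the job is handed in; nothing more can be done
the job is handed in; nothing more can be done
```

The gauge is standing in gap1, which is worn, and the job is handed in. I took it from the black holder and felt it down into gap1. One light lip contact of about 2 N showed it was 2 mm off, which I corrected. It then slid freely past the 18 mm jam depth until the shoulder met the deck. I tried only gap1, since it was worn.

**Seating:** the TCP was at 306.5 mm at contact, against 307 mm when gripped in the holder. The highest force reading was about 6.5 N.

**After release:** the last pictures show it upright in gap1, with ring, tin and other things in view unmoved and the arm clear. The cups, bowl and bottle were outside these crops, but the arm never went near them. About 14.5 s had passed at hand-in.

**Disagreement:** the two cameras' gauge positions differed by about 10 mm in y (31 and 21 mm), and the scene camera gave a weaker duplicate detection. I relied on contact and the close-up instead.

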